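# Hang the thermometer basket in the soaking tub

### The arm

A 6-joint arm with a two-finger parallel gripper is mounted at the origin on the work surface. World frame = base frame: x ahead of the robot, y to its left, z up, the work surface at z = 0. Lengths are in m, angles in rad, forces in N, time in s.
With the tool pointing down it reaches from about 0.3 to 0.95 m from the base axis. Payload 3.1 kg.
Tool frame: the origin (TCP) lies at the very end of the fingers, on their centre line; the grasp point (between the pads) lies 19 mm behind it (env.grasp_offset is the distance from the TCP to the grasp point, in m); z points along the fingers, y is the line along which they close (so a half turn about z gives the same grasp; the last joint's range is limited). The gripper opens to 85 mm and grips with 20 to 120 N. Pads are 22 mm wide; open, the fingers measure 114 mm over their backs; the gripper's body (76 mm by 85 mm) begins 54 mm behind the grasp point. The pads swing forward as they close: fully open they stand 13 mm farther back than shut.
Start: joints at [1.125, 0.308, 1.634, -0, 1.2, -0.07], TCP at [0.229, 0.581, 0.231] pointing down, gripper open.
Joint ranges: [-3.06, 3.06], [-0.79, 1.96], [0.05, 2.63], [-1.19, 4.34], [0.05, 2.64], [-2.94, 2.94]. Speed limits (rad/s): [2.79, 2.79, 3.14, 3.14, 3.14, 3.14].

### API

Orientations are given as a unit quaternion [x, y, z, w].
In Python, from bench import env gives the robot as it stands.
- The arm moves only by the tool play_rows, never from a script. Its argument "plan" is one flat list of numbers, 6 for each row, row after row: the shift along the tool's x, y, z in m, then the turn, a rotation vector about the tool's x, y, z in degrees. A call has 1 to 8 rows; each row shifts and turns the commanded pose from where the row before left it, along the tool's axes as they then stand; what a row does not reach is not made up. A row lasts 1/10 s, in which the tool goes at most 50 mm and 8.59 degrees, less where a joint would pass 70% of its speed; a pose out of reach is approached as far as the arm can. A call with a gripper value outside its range is refused whole. "fingers" is the closure, from -1 (fully open) to 1 (shut), set as the call begins (left out, the last holds). The fingers move at their own pace and stop on an object; "squeeze" is the grip in N (left out, the last holds). Time passes only in rows, so rows that do not move let the fingers close. It gives the time, the measured TCP pose, the force, the opening and the grip force at its end, in the units of the state.
- env.read_state(): the state, without advancing time (a new reading comes with each control period).
- env.get_image(name): name is "scene" or "top" or "wrist"; returns a dict with "frame" (480x640x3 uint8, red, green, blue), "range_z" (480x640 float32, m along the optical axis (not along the pixel's ray), 0 where there is no reading), "vfov" (degrees; the focal length in pixels is half the picture's height over the tangent of half this angle, whatever the lens; pixels are square), "cx", "cy" (the principal point, pixels), "view" (4x4, takes a point from world to camera coordinates); the wrist camera has in their place "mount" (4x4, takes a point from camera to tool coordinates, whose origin is the TCP and whose axes are the flange's). Camera axes: x right, y down, z forward; pixel columns grow to the right and rows downward; lengths in m; the calibration is good to about 2 mm. A picture is of the moment at which its call begins: read the wrist's pose just before it.
- env.hand_in(): hands the job in; it is judged then, once.
Trained networks look in a picture, given as the dict that the camera call returned (one of the last four; its "shot" number tells which), for a name from the list of things; names that differ only in an ending like _2 or _b are one class to them, and where a whole thing is asked for, a point or a joint stands for the part that bears it (a point fixed in the world has none). Each returns a list of dicts, best first, with "p" (0 to 1); they miss things now and then, are a little off and sometimes report something else, mostly with a low value. They report only what shows in the picture. A call takes as long as a camera call. They do not tell look-alikes from the thing itself.
- env.look_for(picture, thing): "at" ([x, y, z] in m, in world coordinates, good to about 4 mm: the middle of the surface that is visible of it).
- env.cut_out(picture, thing): "region" (480x640 bool, what is visible of it).
- env.spot_point(picture, thing): "at" ([x, y, z] in m, in world coordinates, good to about 4 mm: a listed point, or the origin of a listed thing).
The state is a dict: "time": time; "joint_positions": joint angles; "joint_vel": joint speeds; "effort": joint torques, N m; "tcp_pos": TCP position; "tcp_rot": TCP orientation; "force": force on the tool from outside, world axes, zero at the start; "moment": the same for the moment, N m; "grip_width": finger opening in m; "gripper_force": force on a finger pad.
Only numpy, scipy, OpenCV 4.12 (cv2) and the standard library are available. Lean on these libraries where they do the work, as an engineer would, in place of code of your own. Each camera call takes 0.05 s, during which the arm holds its last target. There are 200 camera calls.

### The job

Hang the steel hook-on basket inside the white tub: hook its bent lip over the long rim that carries the steel rim clip so that it first rests on the clip's raised run, then slide it along to the clip's end stop, where it drops fully down into the slot, and let go. The clip may sit anywhere along the middle of the rim, so feel for the stop and press only gently. Leave the other things, also the jar in the tub, where they stand.

Things in the scene. Friction and masses are not known exactly. Their poses are not given: they have to be found in the camera images.
- tub: White open rectangular tub fixed to the desk, 170 (its x) x 260 (its y) x 110 mm tall, walls and floor 4 mm. Origin: centre of its underside; z up. Its +x long wall (centre at x = 83 mm, the one away from the robot; tub yaw within 0.35 rad) carries a steel rim clip, a bar 6 mm thick centred on the wall. A jar stands inside.
- rim (a point): On top of the tub's +x wall, mid length, mid thickness: tub (83, 0, 110) mm; axes as the tub's. The clip sits along this rim, shifted in y by an unmeasured s of -25 to +25 mm, and does not slide in use. From -y to +y: raised run (top at z = 120 mm), slot, end stop (top 128 mm). Bare rim at both ends.
- slot_zone (a point): Where the slot's middle would be for s = 0: tub (83, 38.5, 112) mm; axes as the tub's. NOT measured on the clip. True tub y in mm: raised run -78+s to 12+s; slot 12+s to 65+s (53 long for a 50 mm hook, floor z = 112, 8 below the run); end stop 65+s to 79+s. Feel for the stop from the run side.
- basket: Loose open steel box, 36 (its x) x 50 (its y) x 60 mm, 0.13 to 0.21 kg, upright on the desk, hook at its +x side. Origin: centre of its underside; z up. To hang with its x along the tub's x, box inside, lip outside. Underside then 37 mm above the desk in the slot, 45 mm on the run. Push on tub and clip only gently, below 22 N.
- hook (a point): Middle of the underside of the basket's bend: basket (23, 0, 75) mm; axes as the basket's. The hook is 50 mm wide along y. Its gap, 10 mm wide, lies between the back plate (face at x = 18 mm) and the lip (x = 28 to 31 mm), which reaches down to z = 55 mm. The bend is 3 mm thick.
- grip (a point): Middle of the grey grip block on top of the bend, across x and y, 105 mm above the basket's underside: basket (23, 0, 105) mm; axes as the basket's. The block is 10 (x) x 30 (y) mm, from z = 78 to 123 mm. Pinch it from above across its 10 mm.
- jar: Small closed jar, 44 mm across, 60 mm tall, standing in the tub; a bystander, to be left alone. Origin: centre of its underside.
- plain_bin: Open steel bin without any hook, 50 x 60 x 70 mm; a bystander, to be left alone. Origin: centre of its underside.
- sanitizer: Pump-less white bottle, 64 mm across, 150 mm tall; a bystander, to be left alone. Origin: centre of its underside.
- tape: Cardboard ring, 90 mm across, 20 mm tall, lying flat; a bystander, to be left alone. Origin: centre of its underside.
- pen_cup: Black open cup, 74 mm across, 95 mm tall; a bystander, to be left alone. Origin: centre of its underside.
- stapler: Stapler, 130 x 34 x 43 mm, long along its x; a bystander, to be left alone. Origin: centre of its underside.
Things that resemble listed ones, but are neither listed nor needed, are in the scene too. Leave any green or yellow look-alike of the basket alone.

How it is judged:
On the way, in this order (a step that is already met when the one before it is completed fails the run):
1. the basket is lifted 60 mm off the desk (height (world z) of basket above 0.06 m), for 0.1 s.
2. hooked over the rim, the basket rests on the clip's raised run (x of basket in the frame of tub between 0.052 and 0.068 m and angle between the x axis of basket and the x axis of tub, either way round below 0.15 rad and angle between basket's own z axis and vertical below 0.15 rad and z of basket in the frame of tub between 0.0415 and 0.05 m and contact force between basket and tub above 0.3 N), for 0.2 s.
At the end, for the whole second after the job is handed in: The basket hangs released and still in the clip's slot: underside 31 to 40.5 mm above the desk, tub-frame x 52 to 68 mm and y 6 to 71 mm (the range of slot places), its x within 0.15 rad of the tub's x, tilted less than 0.15 rad (x of basket in the frame of tub between 0.052 and 0.068 m and angle between the x axis of basket and the x axis of tub, either way round below 0.15 rad and angle between basket's own z axis and vertical below 0.15 rad and z of basket in the frame of tub between 0.031 and 0.0405 m and y of basket in the frame of tub between 0.006 and 0.071 m and linear speed of basket below 0.02 m/s and contact force between basket and the fingers below 0.1 N); the robot touches nothing.
It fails at once if the basket presses on the tub or its clip with more than 22 N (contact force between basket and tub above 22 N).
It fails at once if the robot pushes the tub or its clip with more than 10 N (contact force between the arm and tub above 10 N).
It fails at once if the fingers push the tub or its clip with more than 10 N (contact force between the fingers and tub above 10 N).
It fails at once if a bystander (jar, plain bin, sanitizer, tape, pen cup, stapler) is moved by more than 20 mm (distance of any of jar, plain_bin, sanitizer, tape, pen_cup, stapler from where it was at the start of the episode above 0.02 m).
It also fails if it takes over 54 s, if anything falls off the work surface, if the arm or the gripper's body presses on something with over 40 N, if the wrist force passes 120 N, or if a joint passes its speed limit or range.

## Working session

There is one attempt and no reset: what is moved stays moved. The work goes in short steps, Python scripts to look and compute and a tool call to move; the robot and the scene stay as the last step left them, time stands still between calls to the robot, and variables do not carry over. Pictures are saved under pics/ and viewed, at most 10 in all, crops included, and the job is handed in when it is done.

Besides the shell and the picture viewer there is one more tool, called by a JSON object that holds its "fn" and its "kwargs", one argument or row to a line. play_rows: Moves the arm, as the interface text tells. Its arguments: {"type":"object","properties":{"plan":{"type":"array","items":{"type":"number"}},"fingers":{"type":"number"},"squeeze":{"type":"number"}},"required":["plan"]}

```bash
mkdir -p pics
cat > h.py <<'E'
import numpy as np, cv2
from bench import env
def save(im,n,crop=None,s=1):
    f=im["frame"][:,:,::-1]
    if crop: a,b,c,d=crop; f=f[b:d,a:c]
    cv2.imwrite("pics/"+n,cv2.resize(f,None,fx=s,fy=s,interpolation=cv2.INTER_CUBIC))
def pts(im,mask=None):
    z=im["range_z"]; f=240/np.tan(np.radians(im["vfov"])/2)
    m=(z>0) if mask is None else (z>0)&mask
    v,u=np.nonzero(m); d=z[m]
    P=np.c_[(u-im["cx"])/f*d,(v-im["cy"])/f*d,d,np.ones(len(d))]
    return (P@np.linalg.inv(im["view"]).T)[:,:3],u,v
def pix(im,p):
    f=240/np.tan(np.radians(im["vfov"])/2); q=im["view"]@np.r_[p,1]
    return np.round([q[0]/q[2]*f+im["cx"],q[1]/q[2]*f+im["cy"]])
E
python3 - <<'E'
from h import *
a=env.get_image("scene"); b=env.get_image("top")
cv2.imwrite("pics/both.png",cv2.resize(np.hstack([a["frame"],b["frame"]])[:,:,::-1],None,fx=.625,fy=.625))
save(a,"scene1.png"); save(b,"top1.png")
for n,im in(("scene",a),("top",b)):
    for t in("basket","hook","grip","tub","rim","slot_zone","jar","plain_bin","sanitizer"):
        for r in env.spot_point(im,t)[:3]:
            print(n,t,np.round(r["at"],3),round(r["p"],2),pix(im,r["at"]))
E
```

```text
scene basket [ 0.472  0.154 -0.002] 0.89 [354. 231.]
scene basket [0.656 0.316 0.001] 0.62 [442. 254.]
scene basket [0.605 0.12  0.001] 0.58 [370. 267.]
scene hook [0.65  0.333 0.074] 0.96 [451. 231.]
scene hook [0.525 0.314 0.076] 0.94 [416. 204.]
scene hook [0.587 0.214 0.077] 0.87 [400. 230.]
scene grip [0.59  0.215 0.107] 0.74 [402. 222.]
scene grip [0.659 0.333 0.106] 0.66 [457. 224.]
scene grip [0.604 0.104 0.106] 0.63 [368. 241.]
scene tub [ 0.485 -0.088 -0.005] 0.67 [278. 265.]
scene rim [ 0.566 -0.087  0.112] 0.56 [290. 255.]
scene slot_zone [ 0.563 -0.047  0.109] 0.8 [305. 250.]
scene jar [ 0.428 -0.017  0.001] 0.94 [293. 240.]
scene plain_bin [ 0.39   0.45  -0.003] 0.95 [421. 185.]
scene sanitizer [ 0.622  0.445 -0.004] 0.65 [470. 232.]
top basket [0.47  0.151 0.004] 0.97 [258. 268.]
top basket [ 0.565  0.223 -0.001] 0.82 [227. 230.]
top basket [ 0.538  0.329 -0.002] 0.73 [184. 242.]
top hook [0.584 0.215 0.076] 0.97 [225. 219.]
top hook [0.648 0.335 0.074] 0.92 [172. 193.]
top hook [0.601 0.1   0.079] 0.8 [275. 210.]
top grip [0.651 0.334 0.103] 0.91 [169. 190.]
top grip [0.495 0.164 0.104] 0.84 [247. 257.]
top grip [0.606 0.101 0.102] 0.83 [274. 207.]
top tub [ 0.481 -0.084  0.001] 0.97 [354. 261.]
top rim [ 0.562 -0.082  0.112] 0.71 [356. 224.]
top slot_zone [ 0.566 -0.046  0.112] 0.92 [340. 223.]
top slot_zone [0.709 0.187 0.001] 0.37 [241. 170.]
top jar [ 0.427 -0.019  0.003] 0.69 [328. 284.]
top sanitizer [0.627 0.443 0.001] 0.57 [136. 206.]
```

View pics/scene1.png

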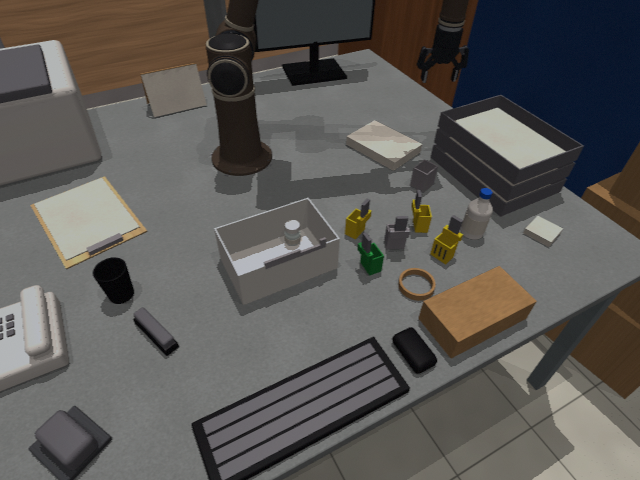

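View pics/top1.png

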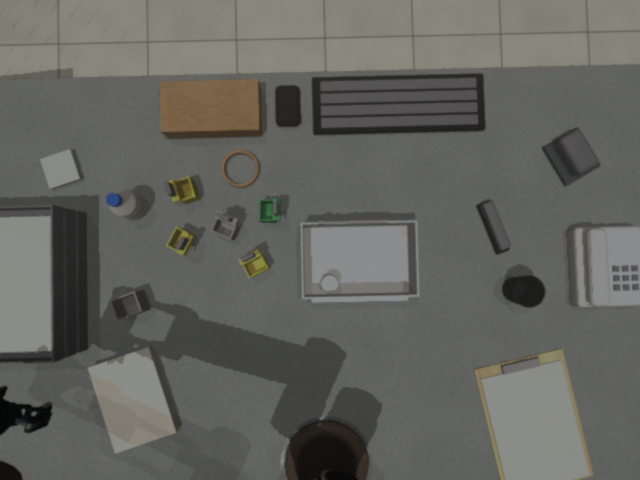

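The grey basket at scene (397,234) / top (226,225) matches "steel". The look-alikes are yellow at scene (358,222), (421,215), (447,245) and green at (371,258), and the plain bin at (424,176) has no hook. I'll confirm with a crop and measure the geometry.

Run:
```python
from h import *
a=env.get_image("scene"); b=env.get_image("top")
c1=cv2.resize(a["frame"][180:290,330:480],(600,440),interpolation=cv2.INTER_CUBIC)
cv2.imwrite("pics/crop1.png",c1[:,:,::-1])
for n,im in(("scene",a),("top",b)):
    P,u,v=pts(im)
    C=im["frame"][v,u].astype(int); grey=(C.max(1)-C.min(1))<30
    near=np.hypot(P[:,0]-.58,P[:,1]-.217)<.055
    for lo,hi in((.085,.13),(.066,.084),(.05,.064),(.03,.064)):
        m=near&grey&(P[:,2]>lo)&(P[:,2]<hi); Q=P[m]
        if len(Q)>5:
            r=cv2.minAreaRect(Q[:,:2].astype(np.float32)*1000)
            print(n,lo,len(Q),Q.mean(0).round(4),np.round(r[0]),np.round(r[1]),round(r[2],1))
    # tub rim
    m=(P[:,2]>.1)&(P[:,2]<.135)&(np.hypot(P[:,0]-.483,P[:,1]+.086)<.19)
    Q=P[m]; r=cv2.minAreaRect((Q[:,:2]*1000).astype(np.float32)); print(n,"tub",len(Q),np.round(r[0],1),np.round(r[1],1),round(r[2],2))
    m2=m&(P[:,2]>.1155); Q=P[m2]; print("clip",len(Q),Q.mean(0).round(4),Q.min(0).round(3),Q.max(0).round(3))
    m3=m&(P[:,2]>.124);Q=P[m3]; print("stop",len(Q),Q.mean(0).round(4) if len(Q) else 0)
    for t in("rim","tub"):
        pass
```

```text
scene 0.085 166 [0.5882 0.2104 0.1068] [587. 212.] [32. 14.] 69.8
scene 0.066 129 [0.5894 0.2094 0.0754] [586. 212.] [49. 19.] 67.9
scene 0.05 97 [0.5722 0.2087 0.0584] [571. 219.] [51. 53.] 65.8
scene 0.03 180 [0.5723 0.2098 0.0487] [571. 219.] [51. 53.] 65.8
scene tub 1278 [482.6 -86.5] [261.3 176.8] 89.49
clip 161 [ 0.5665 -0.0865  0.1204] [ 0.559 -0.153  0.116] [0.571 0.004 0.13 ]
stop 19 [ 0.5666 -0.0104  0.1272]
top 0.085 73 [0.5857 0.2109 0.1182] [587. 212.] [29. 10.] 65.5
top 0.066 84 [0.5844 0.2087 0.0756] [587. 213.] [50. 16.] 65.3
top 0.05 79 [0.561  0.2245 0.0577] [571. 220.] [51. 47.] 65.9
top 0.03 129 [0.5622 0.2238 0.0508] [571. 220.] [51. 47.] 65.9
top tub 886 [484.5 -86.8] [260.4 171.2] 89.69
clip 127 [ 0.5649 -0.0899  0.1202] [ 0.417 -0.212  0.116] [0.57  0.041 0.129]
stop 17 [ 0.5676 -0.0061  0.1267]
```

View pics/crop1.png

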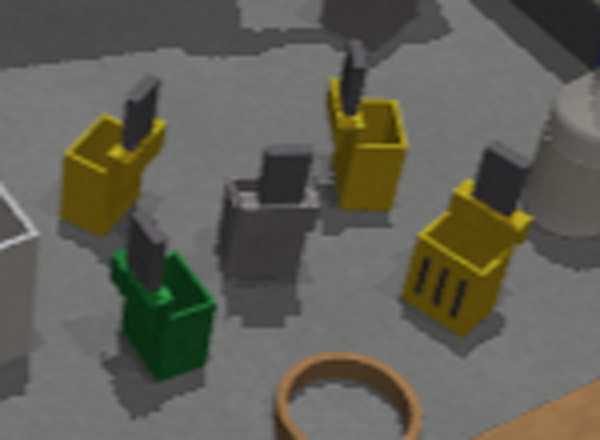

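The crop shows the grey hooked basket at about (270,215), with its hook and grip block toward the camera and no green or yellow on it. That's the one to use. Next is the approach.

```bash
cat >> h.py <<'E'
from scipy.spatial.transform import Rotation as R
def go(target,yaw):
    "shift (tool axes) + rotvec deg to tool-down pose whose y axis is at world yaw (mod 180)"
    s=env.read_state(); r=R.from_quat(s["tcp_rot"]); M=r.as_matrix()
    best=None
    for y in(yaw,yaw+np.pi):
        ty=np.array([np.cos(y),np.sin(y),0]); tz=np.array([0,0,-1.]); T=np.c_[np.cross(ty,tz),ty,tz]
        rv=(r.inv()*R.from_matrix(T)).as_rotvec(degrees=True)
        print("shift",np.round(M.T@(np.array(target)-s["tcp_pos"]),4),"turn",rv.round(2),"final",np.round(T.T@(np.array(target)-s["tcp_pos"]),4))
    print("M",M.round(4).tolist(),"j",np.round(s["joint_positions"],3),"tcp",np.round(s["tcp_pos"],4),"F",np.round(s["force"],2),"t",s["time"])
E
python3 -c "
from h import *
go([.587,.212,.2],np.radians(-24.5))"
```

```text
shift [-0.4682 -0.2124  0.0313] turn [ 0.   -0.   92.97] final [-0.1879  0.4786  0.0313]
shift [-0.4682 -0.2124  0.0313] turn [  0.     0.   -87.03] final [ 0.1879 -0.4786  0.0313]
M [[-0.9302, 0.367, 0.0], [0.367, 0.9302, 0.0001], [0.0, 0.0001, -1.0]] j [ 1.125  0.308  1.634  0.     1.2   -0.07 ] tcp [0.2294 0.5814 0.2313] F [ 0.19 -0.56 -0.52] t 1.1
```

{"fn": "play_rows", "kwargs": {
  "plan": [-0.045,-0.0204,0,0,0,0,-0.045,-0.0204,0,0,0,0,-0.045,-0.0204,0,0,0,0,-0.045,-0.0204,0,0,0,0,-0.045,-0.0204,0,0,0,0,-0.045,-0.0204,0,0,0,0,-0.045,-0.0204,0,0,0,0,-0.045,-0.0204,0,0,0,0],
  "fingers": -0.1,
  "squeeze": 40
}}

```text
time: 1.9
tcp_pos: [0.5056, 0.2959, 0.2316]
tcp_rot: [0.187, 0.982, 0.0, 0.0]
force: [1.0, 0.4, -0.4]
grip_width: 0.047
gripper_force: 0.0
```

{"fn": "play_rows", "kwargs": {
  "plan": [-0.036,-0.0164,0,0,0,0,-0.036,-0.0164,0,0,0,0,-0.036,-0.0164,0,0,0,0,0,0,0,0,0,8.45,0,0,0,0,0,8.45,0,0,0,0,0,8.45,0,0,0,0,0,8.45,0,0,0,0,0,8.45]
}}

```text
time: 2.7
tcp_pos: [0.5869, 0.2119, 0.2313]
tcp_rot: [0.531, 0.847, 0.0, -0.0]
force: [0.2, 0.1, -0.4]
grip_width: 0.0467
gripper_force: 0.0
```

{"fn": "play_rows", "kwargs": {
  "plan": [0,0,0,0,0,8.45,0,0,0,0,0,8.45,0,0,0,0,0,8.45,0,0,0,0,0,8.45,0,0,0,0,0,8.45,0,0,0,0,0,8.45,0,0,0,0,0,0,0,0,0,0,0,0]
}}

```text
time: 3.5
tcp_pos: [0.5868, 0.212, 0.2313]
tcp_rot: [0.84, 0.542, -0.0, -0.0]
force: [-0.7, 0.1, -0.7]
grip_width: 0.047
gripper_force: 0.0
```

Run:
```python
from h import *
go([.587,.212,.09],np.radians(-24.5))
s=env.read_state(); w=env.get_image("wrist")
T=np.eye(4); T[:3,:3]=R.from_quat(s["tcp_rot"]).as_matrix(); T[:3,3]=s["tcp_pos"]
w["view"]=np.linalg.inv(T@w["mount"])
save(w,"w1.png")
P,u,v=pts(w); C=w["frame"][v,u].astype(int)
m=(P[:,2]>.11)&(P[:,2]<.13)&(np.hypot(P[:,0]-.587,P[:,1]-.212)<.04); Q=P[m]
r=cv2.minAreaRect((Q[:,:2]*1000).astype(np.float32)); print(len(Q),np.round(r[0],1),np.round(r[1],1),r[2],Q[:,2].mean(), pix(w,[.587,.212,.123]), s["grip_width"])
# tub
m=(P[:,2]>.116)&(np.abs(P[:,0]-.567)<.02)&(P[:,1]<.06); print(m.sum())
```

```text
shift [0.     0.0002 0.1413] turn [-0.   -0.    0.19] final [0.     0.0002 0.1413]
shift [0.     0.0002 0.1413] turn [   0.     -0.   -179.81] final [-0.     -0.0002  0.1413]
M [[0.4116, 0.9114, -0.0], [0.9114, -0.4116, 0.0], [0.0, -0.0, -1.0]] j [0.277 0.306 1.636 0.    1.199 0.701] tcp [0.5868 0.212  0.2313] F [-0.67  0.08 -0.66] t 3.5
769 [584.9 215.5] [29.9  9.7] 65.70655822753906 0.12151123725784017 [326. 239.] 0.04698802326819598
0
```

View pics/w1.png

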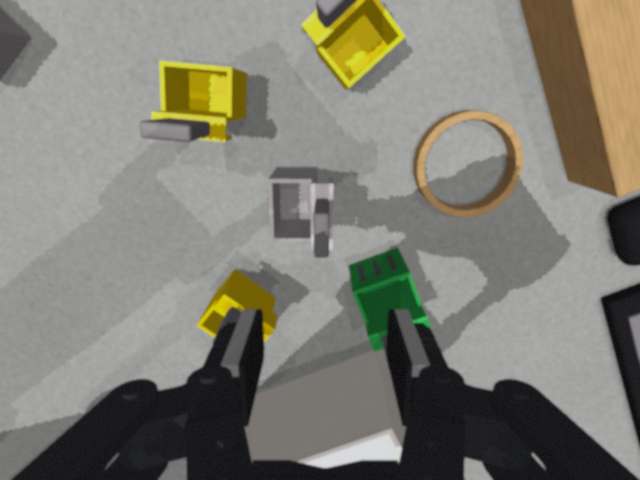

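The wrist picture shows the grey basket at about (295,205) with its grip at (321,228), and there is clear space for the fingers.

{"fn": "play_rows", "kwargs": {
  "plan": [0.001,-0.0014,0.03,0,0,0,0,0,0.03,0,0,0,0,0,0.03,0,0,0,0,0,0.03,0,0,0,0,0,0.021,0,0,0,0,0,0,0,0,0]
}}

```text
time: 4.15
tcp_pos: [0.5826, 0.2125, 0.0863]
tcp_rot: [0.841, 0.542, -0.004, -0.001]
force: [-1.0, 0.2, 0.0]
grip_width: 0.0468
gripper_force: 0.0
```

{"fn": "play_rows", "kwargs": {
  "plan": [0,0,0,0,0,0,0,0,0,0,0,0,0,0,0,0,0,0,0,0,0,0,0,0,0,0,0,0,0,0,0,0,0,0,0,0],
  "fingers": 1,
  "squeeze": 45
}}

```text
time: 4.75
tcp_pos: [0.5872, 0.2142, 0.0926]
tcp_rot: [0.841, 0.541, 0.002, 0.0]
force: [-0.8, -0.0, 6.6]
grip_width: 0.0095
gripper_force: 45.1
```

{"fn": "play_rows", "kwargs": {
  "plan": [0,0,-0.01,0,0,0,0,0,-0.025,0,0,0,0,0,-0.03,0,0,0,0,0,-0.03,0,0,0,0,0,-0.03,0,0,0,0,0,-0.025,0,0,0,0,0,0,0,0,0,0,0,0,0,0,0]
}}

```text
time: 5.55
tcp_pos: [0.5859, 0.2134, 0.2403]
tcp_rot: [0.841, 0.541, 0.0, 0.0]
force: [0.1, 0.1, -2.1]
grip_width: 0.0092
gripper_force: 44.1
```

Run:
```python
from h import *
s=env.read_state(); print(s["grip_width"],s["gripper_force"])
go([.5675,-.112,.24],np.radians(-.4))
for n in("scene","top"):
    im=env.get_image(n); P,u,v=pts(im)
    C=im["frame"][v,u].astype(int); grey=(C.max(1)-C.min(1))<40
    tp=s["tcp_pos"]
    m=grey&(np.hypot(P[:,0]-tp[0]+.019,P[:,1]-tp[1]-.008)<.06)&(P[:,2]>.13)&(P[:,2]<.215)
    Q=P[m]; r=cv2.minAreaRect((Q[:,:2]*1000).astype(np.float32)); print(n,len(Q),np.round(r[0],1),np.round(r[1],1),round(r[2],1),np.percentile(Q[:,2],[1,50,99]).round(3))
    print([(np.round(r["at"],3),round(r["p"],2)) for t in("basket","hook") for r in env.spot_point(im,t) if r["at"][2]>(.1)])
```

```text
0.009241212180111959 44.101842641830444
shift [-3.037e-01  1.181e-01  3.000e-04] turn [  0.04  -0.   -24.08] final [-3.255e-01 -1.610e-02  3.000e-04]
shift [-3.037e-01  1.181e-01  3.000e-04] turn [-0.0000e+00 -6.0000e-02  1.5592e+02] final [3.255e-01 1.610e-02 3.000e-04]
M [[0.4143, 0.9101, 0.0007], [0.9101, -0.4143, -0.0001], [0.0002, 0.0007, -1.0]] j [ 0.28   0.297  1.629 -0.     1.214  0.707] tcp [0.5859 0.2134 0.2403] F [ 0.13  0.14 -2.09] t 5.55
scene 476 [571.8 217.8] [51.9 54. ] 65.2 [0.147 0.179 0.214]
[(array([0.561, 0.223, 0.148]), 0.9), (array([0.586, 0.213, 0.225]), 0.77)]
top 117 [567.8 215.2] [44.3 47.5] 67.0 [0.142 0.173 0.214]
[(array([0.568, 0.221, 0.144]), 0.44), (array([0.584, 0.214, 0.222]), 0.46)]
```

{"fn": "play_rows", "kwargs": {
  "plan": [0,0,0,0,0,-8.03,0,0,0,0,0,-8.03,0,0,0,0,0,-8.03,-0.02,0,0,0,0,0,-0.035,-0.004,0,0,0,0,-0.04,-0.004,0,0,0,0,-0.04,-0.004,0,0,0,0,-0.04,-0.004,0,0,0,0]
}}

```text
time: 6.65
tcp_pos: [0.5681, 0.0373, 0.2395]
tcp_rot: [0.709, 0.705, -0.0, -0.0]
force: [0.2, -0.7, -1.3]
grip_width: 0.0095
gripper_force: 44.1
```

{"fn": "play_rows", "kwargs": {
  "plan": [-0.04,0,0,0,0,0,-0.04,0,0,0,0,0,-0.035,0,0,0,0,0,-0.025,0,0,0,0,0,-0.01,0,0,0,0,0,0,0,0,0,0,0,0,0,0,0,0,0]
}}

```text
time: 7.35
tcp_pos: [0.5675, -0.1104, 0.2398]
tcp_rot: [0.71, 0.705, 0.0, -0.001]
force: [-0.8, -0.1, -1.9]
grip_width: 0.0095
gripper_force: 44.1
```

Run:
```python
from h import *
go([.567,-.112,.24],np.radians(-.4))
s=env.read_state(); w=env.get_image("wrist")
T=np.eye(4); T[:3,:3]=R.from_quat(s["tcp_rot"]).as_matrix(); T[:3,3]=s["tcp_pos"]
w["view"]=np.linalg.inv(T@w["mount"])
print(w["mount"].round(3).tolist())
save(w,"w2.png")
P,u,v=pts(w)
for lo,hi in((.106,.114),(.1165,.123),(.125,.131)):
  m=(P[:,2]>lo)&(P[:,2]<hi)&(abs(P[:,0]-.567)<.012)&(P[:,1]<.06)&(P[:,1]>-.25); Q=P[m]
  if len(Q)<5: print(lo,len(Q)); continue
  r=cv2.minAreaRect((Q[:,:2]*1000).astype(np.float32)); print(lo,len(Q),np.round(r[0],1),np.round(r[1],1),round(r[2],2),Q.mean(0).round(4),np.percentile(Q[:,0],[2,98]).round(4),np.percentile(Q[:,1],[1,99]).round(4))
# per y profile
m=(abs(P[:,0]-.567)<.012)&(P[:,2]>.105)&(P[:,2]<.135)
for y in np.arange(-.2,.05,.01):
  Q=P[m&(abs(P[:,1]-y)<.005)]
  if len(Q)>4: print(round(y,3),len(Q),np.percentile(Q[:,2],[10,50,90]).round(3),np.percentile(Q[Q[:,2]>np.percentile(Q[:,2],60)][:,0],[5,50,95]).round(4))
```

```text
shift [-0.0016 -0.0005 -0.0002] turn [-0.05 -0.07  0.01] final [-0.0016 -0.0005 -0.0002]
shift [-0.0016 -0.0005 -0.0002] turn [ 1.1000e-01 -8.0000e-02 -1.7999e+02] final [ 0.0016  0.0005 -0.0002]
M [[0.0068, 1.0, -0.0008], [1.0, -0.0068, 0.0013], [0.0013, -0.0008, -1.0]] j [-2.680e-01  2.110e-01  1.738e+00  1.000e-03  1.194e+00 -2.620e-01] tcp [ 0.5675 -0.1104  0.2398] F [-0.85 -0.14 -1.95] t 7.35
[[0.0, -0.946, -0.324, 0.084], [1.0, 0.0, 0.0, -0.0], [-0.0, -0.324, 0.946, -0.142], [0.0, 0.0, 0.0, 1.0]]
0.106 1166 [565.1 -16.7] [88.4  5.7] 89.62 [ 0.5651 -0.0223  0.1109] [0.5622 0.568 ] [-0.0604  0.0267]
0.1165 914 [564.8 -65.3] [115.    5.8] 89.63 [ 0.5648 -0.0892  0.1194] [0.5618 0.5676] [-0.1222 -0.0148]
0.125 307 [565.3  -1. ] [13.9  5.6] 89.62 [ 0.5653 -0.001   0.1272] [0.5625 0.5681] [-0.0079  0.0057]
-0.12 99 [0.118 0.119 0.12 ] [0.562  0.5647 0.5673]
-0.11 132 [0.119 0.12  0.12 ] [0.5621 0.5647 0.5674]
-0.1 130 [0.119 0.119 0.12 ] [0.5622 0.5649 0.5674]
-0.09 156 [0.118 0.12  0.12 ] [0.5618 0.5643 0.5669]
-0.08 153 [0.118 0.119 0.12 ] [0.5619 0.5651 0.5676]
-0.07 158 [0.118 0.119 0.12 ] [0.562  0.5645 0.5676]
-0.06 177 [0.111 0.112 0.12 ] [0.5621 0.5646 0.5677]
-0.05 160 [0.111 0.111 0.112] [0.5621 0.5653 0.5678]
-0.04 169 [0.11  0.111 0.112] [0.5622 0.5653 0.5678]
-0.03 170 [0.11  0.111 0.112] [0.5624 0.5655 0.5679]
-0.02 180 [0.111 0.111 0.112] [0.5625 0.5655 0.568 ]
-0.01 206 [0.111 0.112 0.127] [0.5625 0.5653 0.5681]
0.0 220 [0.126 0.127 0.128] [0.5626 0.5648 0.5681]
0.01 112 [0.109 0.11  0.127] [0.5632 0.5654 0.5676]
0.02 133 [0.108 0.109 0.11 ] [0.5636 0.5653 0.5671]
0.03 35 [0.109 0.109 0.11 ] [0.564  0.5657 0.5671]
```

View pics/w2.png

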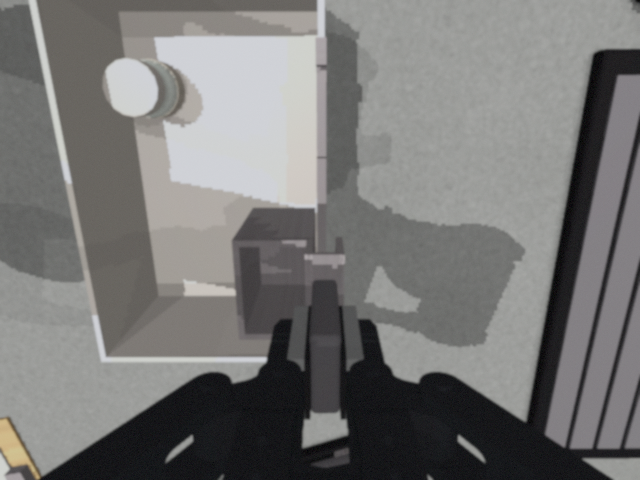

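The wrist view shows the clip clearly along column ~321: run, then slot at rows 68–157, then the stop at rows 38–66. The held bend is at (325,258). I'll measure the bend in the same picture so both share the same bias.

Run:
```python
from h import *
s=env.read_state()
T=np.eye(4); T[:3,:3]=R.from_quat(s["tcp_rot"]).as_matrix(); T[:3,3]=s["tcp_pos"]; print(s["tcp_pos"])
for n in("wrist","scene","top"):
    w=env.get_image(n)
    if n=="wrist": w["view"]=np.linalg.inv(T@w["mount"])
    P,u,v=pts(w)
    for nm,lo,hi in(("bend",.215,.232),("boxrim",.195,.212),("block",.255,.275)):
        m=(P[:,2]>lo)&(P[:,2]<hi)&(abs(P[:,0]-.555)<.04)&(abs(P[:,1]+.111)<.03)
        if n=="wrist": m&=(v<275) if nm!="block" else (v<420)
        Q=P[m]
        if len(Q)<5: continue
        r=cv2.minAreaRect((Q[:,:2]*1000).astype(np.float32)); print(n,nm,len(Q),np.round(r[0],1),np.round(r[1],1),round(r[2],1),np.percentile(Q[:,0],[2,50,98]).round(4),np.percentile(Q[:,1],[2,98]).round(4),np.median(Q[:,2]).round(4))
    m=(P[:,2]>.1165)&(P[:,2]<.131)&(abs(P[:,0]-.567)<.012)&(P[:,1]<.01)&(P[:,1]>-.16); Q=P[m]
    if len(Q)>5: print(n,"clip",len(Q),Q.mean(0).round(4),np.percentile(Q[:,0],[3,97]).round(4))
```

```text
[ 0.56761371 -0.11004698  0.23990545]
wrist bend 989 [567.1 -89.4] [16.   9.9] 0.2 [0.5595 0.5672 0.5749] [-0.0939 -0.0847] 0.2246
wrist boxrim 1548 [550.4 -95.2] [21.9 49.1] 89.6 [0.5264 0.5394 0.573 ] [-0.1012 -0.0845] 0.2059
wrist block 5402 [ 569.9 -106.4] [30.7 30.8] 33.5 [0.5503 0.5673 0.5845] [-0.1222 -0.0947] 0.269
wrist clip 1235 [ 0.5649 -0.067   0.1214] [0.5619 0.5677]
scene bend 172 [ 568.8 -112.1] [50.  19.8] 89.6 [0.56   0.5738 0.5771] [-0.1365 -0.0879] 0.2243
scene boxrim 157 [ 552.  -113.8] [53.8 47.2] 3.3 [0.527  0.5602 0.5772] [-0.1369 -0.0909] 0.2057
scene block 99 [ 574.2 -116.2] [31.7 20.5] 47.6 [0.5595 0.5788 0.5869] [-0.1263 -0.1008] 0.2654
scene clip 149 [ 0.5663 -0.0836  0.1206] [0.5615 0.5699]
top boxrim 18 [529.3 -99.7] [16.7  2.2] 88.4 [0.5283 0.5294 0.5306] [-0.1079 -0.0914] 0.2059
top clip 34 [ 0.5672 -0.0361  0.1228] [0.5642 0.57  ]
```

{"fn": "play_rows", "kwargs": {
  "plan": [0,-0.0023,0.01,0,0,0,0,0,0.018,0,0,0,0,0,0.018,0,0,0,0,0,0.016,0,0,0,0,0,0.01,0,0,0,0,0,0,0,0,0,0,0,0,0,0,0]
}}

```text
time: 8.25
tcp_pos: [0.5655, -0.1112, 0.1683]
tcp_rot: [0.709, 0.705, 0.0, 0.0]
force: [0.4, -0.5, -1.1]
grip_width: 0.009
gripper_force: 43.9
```

Run:
```python
from h import *
s=env.read_state(); print(np.round(s["tcp_pos"],4),np.round(s["force"],2))
T=np.eye(4); T[:3,:3]=R.from_quat(s["tcp_rot"]).as_matrix(); T[:3,3]=s["tcp_pos"]
z0=s["tcp_pos"][2]-.0933
w=env.get_image("wrist"); w["view"]=np.linalg.inv(T@w["mount"]); P,u,v=pts(w)
m=(abs(P[:,2]-z0-.078)<.008)&(abs(P[:,0]-.562)<.03)&(abs(P[:,1]+.105)<.03)&(v<275); Q=P[m]
r=cv2.minAreaRect((Q[:,:2]*1000).astype(np.float32)); print(len(Q),np.round(r[0],1),np.round(r[1],1),round(r[2],1),np.median(Q[:,2]).round(4))
m=(P[:,2]>.1165)&(P[:,2]<.122)&(abs(P[:,0]-.567)<.012)&(P[:,1]<-.062)&(P[:,1]>-.08); Q=P[m]
print("clip",len(Q),Q.mean(0).round(4),np.percentile(Q[:,0],[3,97]).round(4))
save(w,"w3.png",(200,0,460,300),2)
```

```text
[ 0.5655 -0.1112  0.1683] [ 0.4  -0.47 -1.07]
971 [565.1 -90.6] [16.1 10. ] 0.7 0.153
clip 494 [ 0.5648 -0.0709  0.1195] [0.562  0.5676]
```

View pics/w3.png

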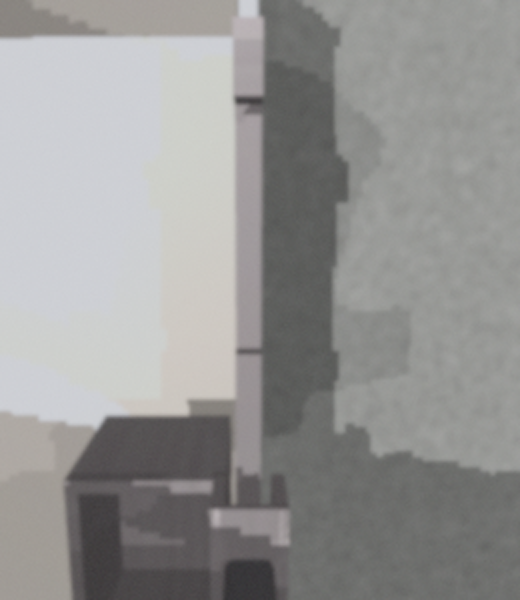

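The crop shows the clip bar (columns 235–262) between the back plate and the lip (~270–287), so it is well aligned. Lowering now.

{"fn": "play_rows", "kwargs": {
  "plan": [0,0,0.006,0,0,0,0,0,0.006,0,0,0,0,0,0.006,0,0,0,0,0,0.005,0,0,0,0,0,0.003,0,0,0,0,0,0,0,0,0]
}}

```text
time: 8.9
tcp_pos: [0.5649, -0.1112, 0.1414]
tcp_rot: [0.71, 0.705, -0.0, -0.001]
force: [0.2, -0.4, -1.8]
grip_width: 0.0093
gripper_force: 44.1
```

{"fn": "play_rows", "kwargs": {
  "plan": [0,0,0.001,0,0,0,0,0,0.001,0,0,0,0,0,0.001,0,0,0,0,0,0,0,0,0]
}}

```text
time: 9.3
tcp_pos: [0.5654, -0.1113, 0.1393]
tcp_rot: [0.71, 0.705, -0.0, -0.0]
force: [0.0, -0.6, -2.3]
grip_width: 0.0093
gripper_force: 44.1
```

{"fn": "play_rows", "kwargs": {
  "plan": [0,0,0.0007,0,0,0,0,0,0.0007,0,0,0,0,0,0,0,0,0]
}}

```text
time: 9.6
tcp_pos: [0.5653, -0.1113, 0.1378]
tcp_rot: [0.71, 0.705, -0.0, -0.0]
force: [-0.2, 0.6, -1.8]
grip_width: 0.0093
gripper_force: 44.1
```

{"fn": "play_rows", "kwargs": {
  "plan": [0,0,0.0007,0,0,0,0,0,0,0,0,0,0,0,0,0,0,0]
}}

```text
time: 9.9
tcp_pos: [0.5655, -0.1114, 0.1376]
tcp_rot: [0.71, 0.705, 0.0, 0.0]
force: [-2.0, -0.8, 1.1]
grip_width: 0.0094
gripper_force: 44.5
```

{"fn": "play_rows", "kwargs": {
  "plan": [0,0,0.0007,0,0,0,0,0,0,0,0,0,0,0,0,0,0,0]
}}

```text
time: 10.2
tcp_pos: [0.5655, -0.1114, 0.1375]
tcp_rot: [0.71, 0.705, -0.0, 0.0]
force: [-4.1, 0.6, 5.7]
grip_width: 0.0091
gripper_force: 45.1
```

Contact with the run at the expected height. I'll ease off and centre in x.

{"fn": "play_rows", "kwargs": {
  "plan": [0,-0.0006,-0.0005,0,0,0,0,0,0,0,0,0,0,0,0,0,0,0]
}}

```text
time: 10.5
tcp_pos: [0.5655, -0.1114, 0.1376]
tcp_rot: [0.71, 0.705, 0.0, 0.001]
force: [-0.5, 1.1, 5.0]
grip_width: 0.0093
gripper_force: 44.7
```

{"fn": "play_rows", "kwargs": {
  "plan": [0.001,0,-0.0003,0,0,0,0.003,0,0,0,0,0,0.005,0,0,0,0,0,0.005,0,0,0,0,0,0.005,0,0,0,0,0,0.005,0,0,0,0,0,0.004,0,0,0,0,0,0.002,0,0,0,0,0]
}}

```text
time: 11.3
tcp_pos: [0.5653, -0.081, 0.1376]
tcp_rot: [0.709, 0.705, 0.0, 0.0]
force: [-0.1, -2.8, 4.0]
grip_width: 0.0093
gripper_force: 45.1
```

{"fn": "play_rows", "kwargs": {
  "plan": [0.003,0,0,0,0,0,0.005,0,0,0,0,0,0.006,0,0,0,0,0,0.006,0,0,0,0,0,0.006,0,0,0,0,0,0.005,0,0,0,0,0,0.003,0,0,0,0,0,0,0,0,0,0,0]
}}

```text
time: 12.1
tcp_pos: [0.5654, -0.0466, 0.1374]
tcp_rot: [0.709, 0.705, 0.0, -0.0]
force: [0.4, -1.6, 5.3]
grip_width: 0.009
gripper_force: 45.2
```

{"fn": "play_rows", "kwargs": {
  "plan": [0.001,0,0,0,0,0,0.001,0,0,0,0,0,0.001,0,0,0,0,0,0.001,0,0,0,0,0,0,0,0,0,0,0]
}}

```text
time: 12.6
tcp_pos: [0.5654, -0.0432, 0.1373]
tcp_rot: [0.709, 0.705, 0.0, 0.0]
force: [0.4, -3.7, 5.3]
grip_width: 0.0091
gripper_force: 45.1
```

{"fn": "play_rows", "kwargs": {
  "plan": [0.001,0,0,0,0,0,0.001,0,0,0,0,0,0.001,0,0,0,0,0,0.001,0,0,0,0,0,0,0,0,0,0,0]
}}

```text
time: 13.1
tcp_pos: [0.5653, -0.039, 0.1372]
tcp_rot: [0.71, 0.705, 0.0, -0.0]
force: [0.0, -2.1, 4.7]
grip_width: 0.0095
gripper_force: 45.1
```

{"fn": "play_rows", "kwargs": {
  "plan": [0.001,0,0,0,0,0,0.001,0,0,0,0,0,0,0,0,0,0,0]
}}

```text
time: 13.4
tcp_pos: [0.5651, -0.0368, 0.137]
tcp_rot: [0.71, 0.705, 0.0, -0.001]
force: [0.6, -1.6, 3.9]
grip_width: 0.0091
gripper_force: 44.9
```

{"fn": "play_rows", "kwargs": {
  "plan": [0.0007,0,0,0,0,0,0.0007,0,0,0,0,0,0,0,0,0,0,0]
}}

```text
time: 13.7
tcp_pos: [0.564, -0.0348, 0.1358]
tcp_rot: [0.71, 0.705, -0.0, -0.002]
force: [-0.4, -0.5, -1.5]
grip_width: 0.0091
gripper_force: 44.0
```

{"fn": "play_rows", "kwargs": {
  "plan": [0.0007,0,0,0,0,0,0,0,0,0,0,0,0,0,0,0,0,0]
}}

```text
time: 14.0
tcp_pos: [0.5648, -0.035, 0.1368]
tcp_rot: [0.71, 0.705, -0.0, -0.001]
force: [0.8, -0.2, -2.0]
grip_width: 0.0089
gripper_force: 44.0
```

The vertical force dropped to the hanging weight, so the hook is past the end of the run. Next I'll feel for the stop.

{"fn": "play_rows", "kwargs": {
  "plan": [0.0007,0,0.0005,0,0,0,0,0,0,0,0,0,0,0,0,0,0,0]
}}

```text
time: 14.3
tcp_pos: [0.5653, -0.0345, 0.1367]
tcp_rot: [0.71, 0.705, -0.0, -0.0]
force: [0.0, -0.1, -2.0]
grip_width: 0.0092
gripper_force: 44.0
```

{"fn": "play_rows", "kwargs": {
  "plan": [0,0,0.001,0,0,0,0,0,0.001,0,0,0,0,0,0,0,0,0]
}}

```text
time: 14.6
tcp_pos: [0.5651, -0.0345, 0.1346]
tcp_rot: [0.71, 0.705, -0.0, -0.0]
force: [-0.2, -0.8, -2.5]
grip_width: 0.0091
gripper_force: 44.0
```

{"fn": "play_rows", "kwargs": {
  "plan": [0,0,0.001,0,0,0,0,0,0.001,0,0,0,0,0,0.001,0,0,0,0,0,0.001,0,0,0,0,0,0,0,0,0]
}}

```text
time: 15.1
tcp_pos: [0.5652, -0.0345, 0.1305]
tcp_rot: [0.71, 0.705, -0.0, -0.0]
force: [0.8, -0.2, -1.6]
grip_width: 0.0092
gripper_force: 44.0
```

{"fn": "play_rows", "kwargs": {
  "plan": [0,0,0.0006,0,0,0,0,0,0,0,0,0,0,0,0,0,0,0]
}}

```text
time: 15.4
tcp_pos: [0.5654, -0.0346, 0.1302]
tcp_rot: [0.71, 0.705, 0.0, 0.0]
force: [-0.1, 0.2, -1.8]
grip_width: 0.0093
gripper_force: 44.0
```

{"fn": "play_rows", "kwargs": {
  "plan": [0,0,0.0006,0,0,0,0,0,0,0,0,0,0,0,0,0,0,0]
}}

```text
time: 15.7
tcp_pos: [0.5654, -0.0345, 0.1296]
tcp_rot: [0.709, 0.705, 0.0, 0.0]
force: [0.4, -0.0, -1.2]
grip_width: 0.0091
gripper_force: 44.1
```

{"fn": "play_rows", "kwargs": {
  "plan": [0,0,0.0003,0,0,0,0,0,0,0,0,0,0,0,0,0,0,0]
}}

```text
time: 16.0
tcp_pos: [0.5655, -0.0346, 0.1296]
tcp_rot: [0.71, 0.705, 0.0, 0.0]
force: [-1.7, 0.0, 1.0]
grip_width: 0.0091
gripper_force: 44.4
```

It's seated 8 mm below the run. Releasing and retracting straight up.

{"fn": "play_rows", "kwargs": {
  "plan": [0,0,0,0,0,0,0,0,0,0,0,0,0,0,0,0,0,0,0,0,0,0,0,0,0,0,0,0,0,0],
  "fingers": 0.2
}}

```text
time: 16.5
tcp_pos: [0.5654, -0.0345, 0.1293]
tcp_rot: [0.71, 0.705, 0.0, 0.0]
force: [1.4, -0.2, 0.2]
grip_width: 0.0341
gripper_force: 0.0
```

{"fn": "play_rows", "kwargs": {
  "plan": [0,0,-0.005,0,0,0,0,0,-0.015,0,0,0,0,0,-0.025,0,0,0,0,0,-0.03,0,0,0,0,0,-0.03,0,0,0,0,0,-0.02,0,0,0,0,0,0,0,0,0,0,0,0,0,0,0]
}}

```text
time: 17.3
tcp_pos: [0.5656, -0.0346, 0.2551]
tcp_rot: [0.71, 0.705, 0.001, 0.001]
force: [-0.2, 0.8, -0.8]
grip_width: 0.0345
gripper_force: 0.0
```

Run:
```python
from h import *
s=env.read_state(); print(np.round(s["tcp_pos"],4),np.round(s["force"],2))
T=np.eye(4); T[:3,:3]=R.from_quat(s["tcp_rot"]).as_matrix(); T[:3,3]=s["tcp_pos"]
w=env.get_image("wrist"); w["view"]=np.linalg.inv(T@w["mount"]); P,u,v=pts(w)
near=(abs(P[:,0]-.556)<.04)&(abs(P[:,1]+.034)<.04)
for nm,z in(("block",.160),("bend",.115),("box",.097)):
    Q=P[near&(abs(P[:,2]-z)<.004)]
    if len(Q)<5: continue
    r=cv2.minAreaRect((Q[:,:2]*1000).astype(np.float32)); print(nm,len(Q),np.round(r[0],1),np.round(r[1],1),round(r[2],1),np.median(Q[:,2]).round(4))
for r in env.spot_point(w,"basket")[:2]: print(r["at"],r["p"])
save(w,"w4.png")
```

```text
[ 0.5656 -0.0346  0.2551] [-0.19  0.79 -0.78]
block 782 [563.3 -34.1] [30.   9.9] 89.2 0.1592
bend 687 [565.1 -33.9] [15.5 79.7] 0.1 0.1146
box 678 [548.8 -34.5] [50.6 48.3] 89.4 0.0951
[0.5439, -0.0315, 0.0358] 0.61
[0.5979, 0.1181, 0.0012] 0.59
```

View pics/w4.png

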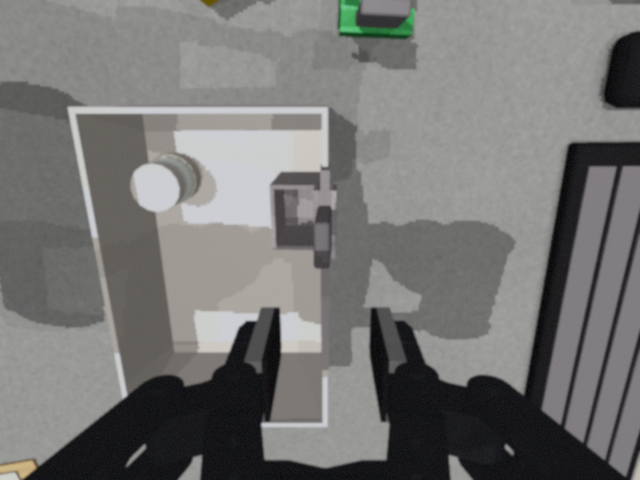

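The wrist picture shows the basket hanging inside the tub at (300,210), hooked over the clip with its block at (323,237). Its block top is at z = 0.159, so the underside is at about 36 mm. The jar stands where it was. Handing in.

```bash
python3 -c "
from bench import env
print(env.hand_in())"
```

```text
the job is handed in; nothing more can be done
None
```

The basket rested on the clip's raised run, slid along and dropped 8 mm into the slot, hanging free (underside about 36 mm up) when I handed in; I never felt a clear push from the end stop, and the hand-in returned no verdict.

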